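# Clamp a glued-up bag panel in the ratchet press

### The job

Push the glued-up boards along the bed of the press until they lie square and centred under the platen, then work the ratchet lever back and forth to bring the platen down on them, until the platen's springs are squeezed about halfway. Leave the other things on the table where they are.

Things in the scene. Friction and masses are not known exactly. Their poses are not given: they have to be found in the camera images.
- press: two-column bench gluing press, fixed. Origin on the table under the screw axis, z up. Boards are loaded from its -y end towards +y; the lever points out over its +y side. Columns 24 mm thick at x = +-100 mm, y = 0 (42 mm collars at the foot). Fixed crosshead 260 x 60 mm, 152 to 186 mm above the table, column nuts up to 207 mm, screw end up to 234 mm; moving crosshead 240 x 56 mm below it
- bed_center (a point): point on top of the bed straight under the platen's centre, where the middle of the boards belongs; axes as the press. The bed is a flat steel plate 22 mm above the table, 270 mm wide (x, centred), from 270 mm on the -y side of this point to 100 mm on the +y side
- boards_center (a point): centre (half-way up) of the glued-up boards: two plywood press boards with a dark panel between, one loose rigid block 110 mm (its x) by 160 mm (its y, roughly along the press's y) by 40 mm high, about 0.5 kg, lying flat on the bed in front of the platen. They pass under the raised platen with 6 to 11 mm to spare
- platen_face (a point): centre of the underside of the platen, an aluminium plate 130 mm in the press's x by 120 mm in its y, 12 mm thick, hanging under the moving crosshead on four springs with a clear gap of 26 mm between the two
- platen (a joint): how far the platen's springs are squeezed, m: 0 while the platen hangs free, 0.007 halfway, 0.014 solid (the gap between platen and moving crosshead shrinks from 26 to 12 mm). 5 N per mm. The lever cannot back it off, so do not overshoot
- lever (a joint): angle of the ratchet lever about the screw axis, rad: 0 along the press's +y, growing clockwise seen from above (tip towards the press's +x), free from -1.2 to 1.2. Clockwise is the working stroke, 5 to 10 N at the grip: about 3.5 mm of platen travel per rad. Counter-clockwise it clicks back over the teeth at 2 to 6 N, the platen staying where it is
- ratchet_wheel (a joint): angle of the 12-tooth ratchet wheel in the lever's fork on top of the press, rad, growing clockwise: 22 mm of platen travel per whole turn, 1.8 mm a notch. The lever's spring pawl drives it clockwise only; up to one notch (0.52 rad) of a working stroke is lost before the pawl meets a tooth. It stays where it is left
- lever_grip (a point): point on the axis of the lever's round black rubber grip, 150 mm from the screw axis and 198 mm above the table; the grip is 24 mm thick and reaches from 110 to 195 mm from the screw axis, level, along the lever. Its y axis points outward along the lever
- spool_black: bystander: upright spool of black thread, 48 mm across, 62 mm high, standing on the table on the press's lever side; origin at the centre of its underside
- spool_white: bystander: upright spool of cream thread, 42 mm across, 54 mm high, standing on the table on the press's lever side; origin at the centre of its underside
- glue: bystander: white glue bottle, 50 mm across, 150 mm high; origin at the centre of its underside
- wine_glass: bystander: stemmed wine glass, 72 mm across, 172 mm high, on the robot's left; fixed thread rack and drawers up to 220 mm high stand beyond it; origin at the centre of its foot's underside
- scissors: bystander: pair of scissors lying flat, 200 mm long, 90 mm wide, 10 mm high; origin near the pivot, underneath; blades along its +x. Beyond it, on the robot's right (y below -0.53 m), stands a fixed sewing machine 340 mm high
- tape_case: bystander: round green tape-measure case, 58 mm across, 16 mm high; origin at the centre of its underside
- pencil_pot: bystander: black pot of pencils, 72 mm across, 180 mm high with the pencils; origin at the centre of its underside
Not all that is in view belongs to the job. Leave any turquoise or yellow look-alike of the part that bears boards_center alone.

How it is judged:
By the outcome, as a careful person would: the job done as asked, in the order asked, and still so for the second after the job is handed in, with the robot touching nothing.
It also fails if it takes over 69 s, if anything falls off the work surface, if the arm or the gripper's body presses on something with over 40 N, if the wrist force passes 120 N, or if a joint passes its speed limit or range.

### The arm

A 7-joint arm with a two-finger parallel gripper is mounted at the origin on the work surface. World frame = base frame: x ahead of the robot, y to its left, z up, the work surface at z = 0. Lengths are in mm, angles in rad, forces in N, time in s.
With the tool pointing down it reaches from about 400 to 875 mm from the base axis. Payload 4.4 kg.
Tool frame: the origin (TCP) lies between the finger pads; the fingertips stand 22 mm ahead of it and the grasp point (between the pads) lies 3 mm ahead of it; z points along the fingers, y is the line along which they close (so a half turn about z gives the same grasp; the last joint's range is limited). The gripper opens to 85 mm and grips with 20 to 120 N. Pads are 22 mm wide; open, the fingers measure 114 mm over their backs; the gripper's body (76 mm by 85 mm) begins 54 mm behind the grasp point. The pads swing forward as they close: fully open they stand 13 mm farther back than shut.
Start: joints at [1.149, 0.628, 0.038, 1.517, -0.027, 0.996, -0.02], TCP at [226.448, -609.294, 253.313] pointing down, gripper open.
Joint ranges: [-3.06, 3.06], [-0.37, 2.12], [-1.25, 1.32], [0.18, 2.47], [-1.1, 4.24], [0.23, 1.98], [-2.94, 2.94]. Speed limits (rad/s): [2.57, 2.57, 3.14, 3.14, 3.14, 3.14, 3.14].

### API

Orientations are given as [roll, pitch, yaw] about the fixed x, y, z axes, in that order (R = Rz(yaw) Ry(pitch) Rx(roll)).
In Python, from cell import ctrl gives the robot as it stands.
- The arm moves only by the tool step_arm, never from a script. Its argument "plan" is a list of rows, each an object of numbers: "dx", "dy", "dz": the shift along the tool's x, y, z scaled (see below); "ax", "ay", "az": the turn, a rotation vector about the tool's x, y, z scaled (see below); "gripper": the opening, from 0 (shut) to 1 (fully open). A call has 1 to 20 rows; each row shifts and turns the commanded pose from where the row before left it, along the tool's axes as they then stand; what a row does not reach is not made up. The controller multiplies each number of a shift by 0.3 m and each number of a turn by 90 degrees. A row lasts 1/8 s, in which the tool goes at most 62.5 mm and 10.7 degrees, less where a joint would pass 70% of its speed; a pose out of reach is approached as far as the arm can. A call with a number of a shift or a turn outside -1 to 1 is refused whole. A call with a gripper value outside its range is refused whole. The fingers move at their own pace and stop on an object; the grip force is fixed at half the most. Time passes only in rows, so rows that do not move let the fingers close. It gives the time, the measured TCP pose, the force, the opening and the grip force at its end, in the units of the state.
- ctrl.read_state(): the state, without advancing time (a new reading comes with each control period).
- ctrl.get_image(name): name is "scene" or "side" or "wrist"; returns a dict with "color" (480x640x3 uint8, red, green, blue), "range_z" (480x640 float32, mm along the optical axis (not along the pixel's ray), 0 where there is no reading), "fx", "fy", "cx", "cy" (pixels), "T" (4x4, takes a point from camera to world coordinates); the wrist camera has in their place "T_tool_cam" (4x4, takes a point from camera to tool coordinates, whose origin is the TCP and whose axes are the flange's). Camera axes: x right, y down, z forward; pixel columns grow to the right and rows downward; lengths in mm; the calibration is good to about 2 mm. A picture is of the moment at which its call begins: read the wrist's pose just before it.
- ctrl.finish_job(): hands the job in; it is judged then, once.
The state is a dict: "clock": time; "qpos": joint angles; "qd": joint speeds; "tau": joint torques, N m; "eef_pos": TCP position; "tool_rot": TCP orientation; "force": force on the tool from outside, world axes, zero at the start; "torque": the same for the moment, N m; "width": finger opening in mm; "gripper_force": force on a finger pad.
Only numpy, scipy, OpenCV 4.12 (cv2) and the standard library are available. Lean on these libraries where they do the work, as an engineer would, in place of code of your own. Each camera call takes 0.05 s, during which the arm holds its last target. There are 200 camera calls.

## Working session

There is one attempt and no reset: what is moved stays moved. The work goes in short steps, Python scripts to look and compute and a tool call to move; the robot and the scene stay as the last step left them, time stands still between calls to the robot, and variables do not carry over. Pictures are saved under pics/ and viewed, at most 10 in all, crops included, and the job is handed in when it is done.

Besides the shell and the picture viewer there is one more tool, called after ">>>" by a JSON object that holds its "method" and its "body", one argument or row to a line. step_arm: Moves the arm, as the interface text tells. Shifts and turns lie within -1 to 1; 1 stands for 0.3 m of shift or 90 degrees of turn. Its arguments: {"type":"object","properties":{"plan":{"type":"array"}},"required":["plan"]}

```bash
mkdir -p pics; python3 - <<'E'
from cell import ctrl
import cv2,numpy as np
s=ctrl.read_state(); print({k:np.round(v,3).tolist() for k,v in s.items()})
for n in ("scene","side"):
    d=ctrl.get_image(n); cv2.imwrite(f"pics/{n}0.png",d["color"][...,::-1]); np.savez(f"{n}0.npz",**d); print(n,d["fx"],d["cx"],d["cy"],d["T"].round(3).tolist())
E
```

```text
{'clock': 0.0, 'qpos': [1.149, 0.629, 0.038, 1.518, -0.027, 0.996, -0.02], 'qd': [-0.002, 0.001, -0.0, 0.001, -0.001, -0.001, 0.0], 'tau': [0.001, -56.339, 1.226, -19.345, 0.011, 0.01, 0.0], 'eef_pos': [226.232, -608.742, 252.391], 'tool_rot': [-3.14, 0.0, 0.356], 'force': [-0.529, 0.653, 0.906], 'torque': [0.014, 0.075, -0.007], 'gripper_force': 0.0, 'width': 85.637}
scene 506.6982870485242 321.726422145093 238.28967194058131 [[-0.649, 0.582, -0.49, 1054.149], [0.761, 0.508, -0.404, 447.306], [0.014, -0.635, -0.773, 951.987], [0.0, 0.0, 0.0, 1.0]]
side 504.72426609871843 309.1752692281782 246.12403300046296 [[0.957, 0.225, -0.182, 713.623], [0.289, -0.733, 0.616, -693.739], [0.005, -0.642, -0.767, 1004.922], [0.0, 0.0, 0.0, 1.0]]
```

View pics/scene0.png

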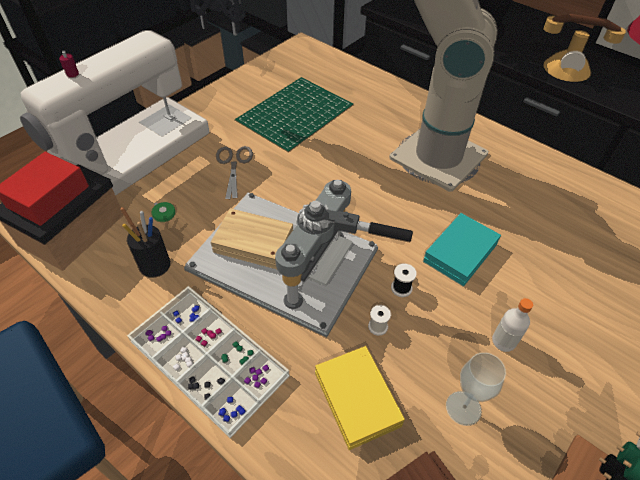

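View pics/side0.png

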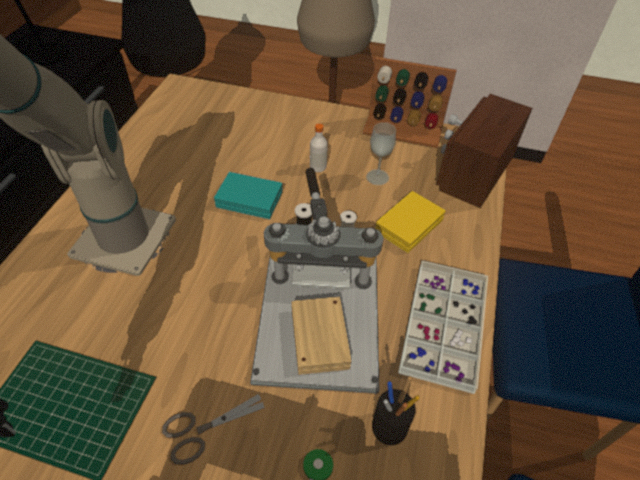

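The side view shows the press at about (323,250), with the plywood boards on its bed at (320,335) and the lever grip at (312,183). There are three look-alike blocks: plywood at (320,335), turquoise at (250,195) and yellow at (410,220). Only the plywood lies on the bed in front of the platen, so it is the one to push. Next I'll measure it from depth and check with an enlarged crop.

```bash
cat > h.py <<'E'
import numpy as np,cv2
def cloud(d):
    v,u=np.mgrid[:480,:640]; z=d["range_z"]; 
    p=np.stack([(u-d["cx"])/d["fx"]*z,(v-d["cy"])/d["fy"]*z,z],-1)
    T=d["T"]; w=p@T[:3,:3].T+T[:3,3]; w[z==0]=np.nan; return w
def rect(xy):
    r=cv2.minAreaRect(xy.astype(np.float32)); return r
E
python3 - <<'E'
from h import *
for n,box in (("side",(240,395,150,400)),("scene",(180,420,170,340))):
    d=dict(np.load(n+"0.npz")); w=cloud(d); u0,u1,v0,v1=box
    m=np.zeros((480,640),bool); m[v0:v1,u0:u1]=1; z=w[...,2]; hsv=cv2.cvtColor(d["color"],cv2.COLOR_RGB2HSV)
    wood=(hsv[...,1]>60)&(hsv[...,0]<25)
    for name,lo,hi,q in (("bed",17,27,~wood),("boards",57,67,wood),("xhead",180,192,~wood),("grip",192,214,hsv[...,2]<60)):
        k=(m&(z>lo)&(z<hi)&q).astype(np.uint8); k=cv2.morphologyEx(k,cv2.MORPH_OPEN,np.ones((3,3)))
        c,l,s,_=cv2.connectedComponentsWithStats(k)
        i=1+np.argmax(s[1:,4]); p=w[l==i]; print(n,name,s[i].tolist(),rect(p[:,:2]),p.mean(0).round(1),"zmed",np.median(p[:,2]).round(1))
        print(cv2.boxPoints(rect(p[:,:2])).round(0).tolist())
d=dict(np.load("side0.npz")); c=cv2.resize(d["color"][150:400,240:400],None,fx=2.4,fy=2.4,interpolation=3)
c2=cv2.resize(dict(np.load("scene0.npz"))["color"][170:340,180:420],None,fx=1.7,fy=1.7,interpolation=3)
o=np.zeros((600,794,3),np.uint8); o[:c.shape[0],:c.shape[1]]=c; o[:c2.shape[0],384:384+c2.shape[1]]=c2[:,:410]
cv2.imwrite("pics/crop.png",o[...,::-1])
E
```

```text
side bed [252, 260, 126, 129, 7927] ((563.0623779296875, -101.65968322753906), (262.4115905761719, 321.4083557128906), 12.79898738861084) [ 568.5 -139.    22.1] zmed 22.1
[[400.0, 26.0], [471.0, -287.0], [727.0, -229.0], [655.0, 84.0]]
side boards [292, 297, 59, 70, 3346] ((579.46240234375, -152.6333465576172), (110.27890014648438, 164.05258178710938), 23.225982666015625) [ 581.1 -157.7   62.1] zmed 62.1
[[496.0, -99.0], [561.0, -250.0], [662.0, -206.0], [598.0, -56.0]]
side xhead [264, 224, 119, 26, 1535] ((539.507568359375, -2.6906585693359375), (255.88424682617188, 66.3887710571289), 12.638176918029785) [541.1  -6.2 186. ] zmed 186.0
[[407.0, 2.0], [422.0, -63.0], [672.0, -7.0], [657.0, 58.0]]
side grip [306, 169, 12, 23, 185] ((472.7045593261719, 139.51564025878906), (18.2906436920166, 80.4973373413086), 25.337230682373047) [472.3 138.7 207.9] zmed 208.3
[[447.0, 172.0], [482.0, 99.0], [498.0, 107.0], [464.0, 180.0]]
scene bed [289, 232, 85, 99, 2713] ((530.599365234375, 46.73158645629883), (264.5314025878906, 107.1683578491211), 12.920510292053223) [551.2  66.5  20.1] zmed 20.0
[[390.0, 69.0], [414.0, -35.0], [671.0, 24.0], [648.0, 129.0]]
scene boards [212, 210, 78, 48, 2131] ((581.375732421875, -150.79180908203125), (112.53398895263672, 160.2540283203125), 23.409547805786133) [ 581.5 -148.8   59.8] zmed 59.8
[[498.0, -100.0], [562.0, -247.0], [665.0, -202.0], [601.0, -55.0]]
scene xhead [275, 221, 58, 48, 1064] ((598.12646484375, 17.825300216674805), (140.5841522216797, 65.62950897216797), 7.473343372344971) [603.9  24.5 184.4] zmed 184.1
[[524.0, 41.0], [533.0, -24.0], [672.0, -6.0], [664.0, 60.0]]
scene grip [369, 223, 43, 17, 455] ((476.6774597167969, 143.67837524414062), (22.713172912597656, 82.38938903808594), 25.6282901763916) [479.3 144.7 203.9] zmed 205.0
[[449.0, 176.0], [484.0, 102.0], [505.0, 111.0], [469.0, 186.0]]
```

View pics/crop.png

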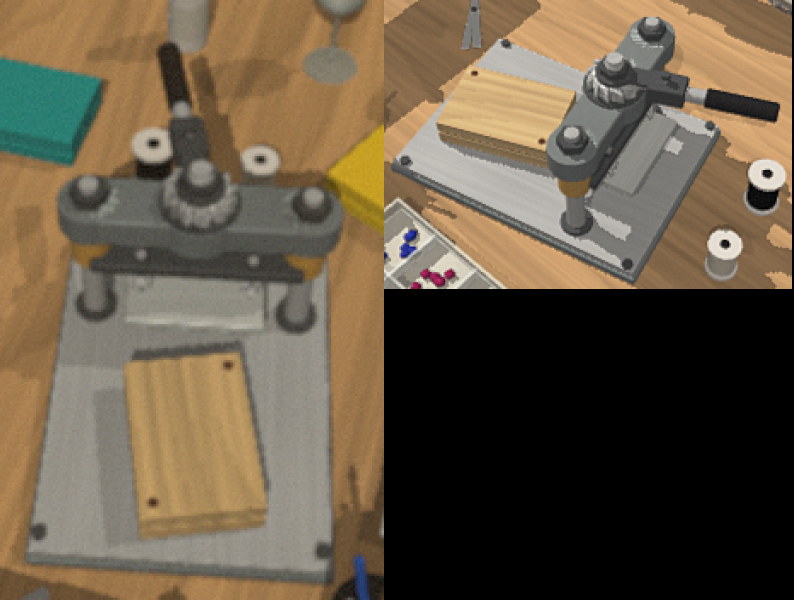

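The crop confirms it: plywood boards with a dark middle layer on the bed, turned about 10° counter-clockwise from the press, and the lever slightly counter-clockwise of +y. Next I need the camera mount side, the obstacles and the platen height.

```bash
cat >> h.py <<'E'
C=np.array([540.,3.]); A=np.radians(12.8); X=np.array([np.cos(A),np.sin(A)]); Y=np.array([-np.sin(A),np.cos(A)])
def P(w): e=np.asarray(w)[...,:2]-C; return np.stack([e@X,e@Y],-1)      # world -> press
def state():
    from cell import ctrl
    s=ctrl.read_state(); p=P(s["eef_pos"]); print("t",round(s["clock"],2),"press",p.round(1),"z",round(s["eef_pos"][2],1),"rpy",np.round(s["tool_rot"],3),"F",np.round(s["force"],1),"w",round(s["width"],1),"q",np.round(s["qpos"],2)); return s
def boards():
    from cell import ctrl
    d=ctrl.get_image("side"); w=cloud(d); hsv=cv2.cvtColor(d["color"],cv2.COLOR_RGB2HSV); p=P(w); z=w[...,2]
    k=((z>57)&(z<67)&(hsv[...,1]>60)&(hsv[...,0]<25)&(abs(p[...,0])<90)&(p[...,1]>-280)&(p[...,1]<80)).astype(np.uint8)
    q=p[k>0]; r=rect(q); print("boards press frame",r, cv2.boxPoints(r).round(1).tolist()); return d
E
python3 - <<'E'
from h import *
from cell import ctrl
d=ctrl.get_image("wrist"); print(d["fx"],d["T_tool_cam"].round(2).tolist())
s=dict(np.load("side0.npz")); w=cloud(s); p=P(w); z=w[...,2]
boards()
for n,(u0,u1,v0,v1) in dict(pot=(370,415,375,445),scis=(160,265,395,465)).items():
    q=w[v0:v1,u0:u1].reshape(-1,3); q=q[q[:,2]>(30 if n=="pot" else 4)]; print(n,np.nanpercentile(q,[2,98],axis=0).round(0).tolist())
m=(abs(p[...,0])<55)&(p[...,1]>-64)&(p[...,1]<-35)&(z>66)&(z<110); print("platen top",np.percentile(z[m],[5,50,95]),m.sum())
m=(abs(p[...,0])<100)&(p[...,1]>-100)&(p[...,1]<-25)&(z>50)
for lo in range(50,190,5):
    k=m&(z>lo)&(z<lo+5)
    if k.sum()>5: print(lo,k.sum(),np.percentile(p[k][:,1],[5,50,95]).round(1),np.median(z[k]).round(1))
sc=cloud(dict(np.load("scene0.npz"))); q=sc[60:190,20:210].reshape(-1,3); q=q[q[:,2]>150]; print("sew",np.nanpercentile(q,[1,99],axis=0).round(0))
E
```

```text
430.94279682829256 [[0.0, -0.97, -0.26, 66.43], [1.0, 0.0, 0.0, -0.13], [-0.0, -0.26, 0.97, -120.19], [0.0, 0.0, 0.0, 1.0]]
boards press frame ((3.9899215698242188, -161.1539306640625), (110.16209411621094, 163.22869873046875), 10.342259407043457) [[-64.80000305175781, -90.80000305175781], [-35.5, -251.3000030517578], [72.80000305175781, -231.60000610351562], [43.5, -71.0]]
pot [[732.0, -328.0, 35.0], [796.0, -264.0, 176.0]]
scis [[339.0, -477.0, 4.0], [503.0, -318.0, 13.0]]
platen top [76.21514018 83.74973418 86.70309886] 564
55 49 [-99.3 -91.1 -76.8] 59.0
60 272 [-99.1 -91.  -78.4] 62.2
65 13 [-98.5 -94.5 -85.5] 65.5
70 25 [-60.1 -59.1 -56.2] 74.0
75 74 [-61.1 -59.7 -41.6] 77.8
80 529 [-59.9 -45.4 -26.7] 83.5
85 243 [-59.5 -42.4 -26.3] 85.8
90 18 [-27.8 -26.9 -25.3] 91.6
95 12 [-28.1 -27.3 -26.1] 98.1
100 13 [-28.9 -28.  -26.2] 103.4
105 17 [-28.8 -26.4 -25.1] 107.9
110 66 [-28.2 -26.7 -25.2] 113.5
115 121 [-30.  -27.8 -26. ] 117.9
120 142 [-29.7 -27.2 -25.2] 122.7
125 38 [-28.3 -26.2 -25.1] 126.0
150 27 [-35.5 -26.8 -25.2] 154.1
155 111 [-36.7 -28.1 -26. ] 157.5
160 137 [-36.7 -28.1 -26.3] 162.4
165 141 [-36.4 -28.4 -26.1] 167.7
170 126 [-37.6 -28.4 -26.4] 173.0
175 140 [-36.6 -28.4 -26.2] 177.5
180 159 [-36.2 -27.8 -25.5] 182.6
185 137 [-36.2 -27.8 -25.3] 186.8
sew [[ 405. -671.  154.]
 [ 863. -479.  316.]]
```

>>> {"method": "step_arm", "body": {
  "plan": [
    {"az": 0.1084, "gripper": 0.75},
    {"az": 0.1084, "gripper": 0.75},
    {"az": 0.1084, "gripper": 0.75},
    {"az": 0.1084, "gripper": 0.75},
    {"az": 0.1084, "gripper": 0.75},
    {"az": 0.1084, "gripper": 0.75},
    {"az": 0.1084, "gripper": 0.75},
    {"az": 0.1084, "gripper": 0.75},
    {"az": 0.1084, "gripper": 0.75},
    {"az": 0.1084, "gripper": 0.75},
    {"dx": -0.19, "gripper": 0.75},
    {"dx": -0.2, "gripper": 0.75},
    {"dx": -0.2, "gripper": 0.75},
    {"dx": -0.2, "gripper": 0.75},
    {"gripper": 0.75}
  ]
}}

```text
invalid input
```

```bash
python3 -c "
from h import *; state()"
```

```text
t 0.2 press [-441.5 -527.3] z 252.7 rpy [-3.14  -0.     0.356] F [-0.4  0.9 -0. ] w 85.6 q [ 1.15  0.63  0.04  1.52 -0.03  1.   -0.02]
```

>>> {"method": "step_arm", "body": {
  "plan": [
    {"dx": 0, "dy": 0, "dz": 0, "ax": 0, "ay": 0, "az": 0.1, "gripper": 0.75}
  ]
}}

```text
clock: 0.32
eef_pos: [226.2, -609.1, 253.0]
tool_rot: [-3.141, -0.0, 0.195]
force: [0.8, 0.6, 0.6]
width: 69.7
gripper_force: 0.0
```

>>> {"method": "step_arm", "body": {
  "plan": [
    {"dx": 0, "dy": 0, "dz": 0, "ax": 0, "ay": 0, "az": 0.11, "gripper": 0.75},
    {"dx": 0, "dy": 0, "dz": 0, "ax": 0, "ay": 0, "az": 0.11, "gripper": 0.75},
    {"dx": 0, "dy": 0, "dz": 0, "ax": 0, "ay": 0, "az": 0.11, "gripper": 0.75},
    {"dx": 0, "dy": 0, "dz": 0, "ax": 0, "ay": 0, "az": 0.11, "gripper": 0.75},
    {"dx": 0, "dy": 0, "dz": 0, "ax": 0, "ay": 0, "az": 0.11, "gripper": 0.75},
    {"dx": 0, "dy": 0, "dz": 0, "ax": 0, "ay": 0, "az": 0.11, "gripper": 0.75},
    {"dx": 0, "dy": 0, "dz": 0, "ax": 0, "ay": 0, "az": 0.11, "gripper": 0.75},
    {"dx": 0, "dy": 0, "dz": 0, "ax": 0, "ay": 0, "az": 0.11, "gripper": 0.75},
    {"dx": 0, "dy": 0, "dz": 0, "ax": 0, "ay": 0, "az": 0.104, "gripper": 0.75},
    {"dx": -0.2, "dy": 0, "dz": 0, "ax": 0, "ay": 0, "az": 0, "gripper": 0.75},
    {"dx": -0.2, "dy": 0, "dz": 0, "ax": 0, "ay": 0, "az": 0, "gripper": 0.75},
    {"dx": -0.2, "dy": 0, "dz": 0, "ax": 0, "ay": 0, "az": 0, "gripper": 0.75},
    {"dx": -0.2, "dy": 0, "dz": 0, "ax": 0, "ay": 0, "az": 0, "gripper": 0.75},
    {"dx": 0, "dy": 0, "dz": 0, "ax": 0, "ay": 0, "az": 0, "gripper": 0.75},
    {"dx": 0, "dy": 0, "dz": 0, "ax": 0, "ay": 0, "az": 0, "gripper": 0.75}
  ]
}}

```text
clock: 2.2
eef_pos: [173.8, -376.3, 253.8]
tool_rot: [-3.141, -0.002, -1.346]
force: [0.9, -0.1, -0.2]
width: 63.9
gripper_force: 0.0
```

```bash
python3 -c "
from h import *; state()"
```

```text
t 2.2 press [-441.1 -288.7] z 253.8 rpy [-3.141e+00 -2.000e-03 -1.346e+00] F [ 0.9 -0.1 -0.2] w 63.9 q [ 0.63  0.34  0.58  2.14 -0.28  0.73 -1.53]
```

>>> {"method": "step_arm", "body": {
  "plan": [
    {"dx": 0, "dy": -0.185, "dz": 0, "ax": 0, "ay": 0, "az": 0, "gripper": 0.75},
    {"dx": 0, "dy": -0.185, "dz": 0, "ax": 0, "ay": 0, "az": 0, "gripper": 0.75},
    {"dx": 0, "dy": -0.185, "dz": 0, "ax": 0, "ay": 0, "az": 0, "gripper": 0.75},
    {"dx": 0, "dy": -0.185, "dz": 0, "ax": 0, "ay": 0, "az": 0, "gripper": 0.75},
    {"dx": 0, "dy": -0.185, "dz": 0, "ax": 0, "ay": 0, "az": 0, "gripper": 0.75},
    {"dx": 0, "dy": -0.185, "dz": 0, "ax": 0, "ay": 0, "az": 0, "gripper": 0.75},
    {"dx": 0, "dy": -0.185, "dz": 0, "ax": 0, "ay": 0, "az": 0, "gripper": 0.75},
    {"dx": 0, "dy": -0.185, "dz": 0, "ax": 0, "ay": 0, "az": 0, "gripper": 0.75},
    {"dx": 0, "dy": 0, "dz": 0, "ax": 0, "ay": 0, "az": 0, "gripper": 0.75}
  ]
}}

```text
clock: 3.32
eef_pos: [611.9, -274.2, 251.5]
tool_rot: [-3.139, -0.0, -1.34]
force: [-0.4, 0.7, 0.7]
width: 64.3
gripper_force: 0.0
```

```bash
python3 -c "
from h import *; state()"
```

```text
t 3.33 press [   8.7 -286.2] z 251.5 rpy [-3.139 -0.    -1.34 ] F [-0.4  0.7  0.7] w 64.3 q [ 0.1   0.71  0.51  1.47 -0.37  1.06 -2.22]
```

>>> {"method": "step_arm", "body": {
  "plan": [
    {"dx": 0, "dy": 0.02, "dz": 0.165, "ax": 0, "ay": 0, "az": 0, "gripper": 0.75},
    {"dx": 0, "dy": 0, "dz": 0.165, "ax": 0, "ay": 0, "az": 0, "gripper": 0.75},
    {"dx": 0, "dy": 0, "dz": 0.165, "ax": 0, "ay": 0, "az": 0, "gripper": 0.75},
    {"dx": 0, "dy": 0, "dz": 0.165, "ax": 0, "ay": 0, "az": 0, "gripper": 0.75},
    {"dx": -0.03, "dy": 0, "dz": 0, "ax": 0, "ay": 0, "az": 0.003, "gripper": 0.75},
    {"dx": -0.03, "dy": 0, "dz": 0, "ax": 0, "ay": 0, "az": 0, "gripper": 0.75},
    {"dx": -0.03, "dy": 0, "dz": 0, "ax": 0, "ay": 0, "az": 0, "gripper": 0.75},
    {"dx": -0.03, "dy": 0, "dz": 0, "ax": 0, "ay": 0, "az": 0, "gripper": 0.75},
    {"dx": -0.03, "dy": 0, "dz": 0, "ax": 0, "ay": 0, "az": 0, "gripper": 0.75},
    {"dx": -0.03, "dy": 0, "dz": 0, "ax": 0, "ay": 0, "az": 0, "gripper": 0.75},
    {"dx": -0.02, "dy": 0, "dz": 0, "ax": 0, "ay": 0, "az": 0, "gripper": 0.75},
    {"dx": 0, "dy": 0, "dz": 0, "ax": 0, "ay": 0, "az": 0, "gripper": 0.75}
  ]
}}

```text
clock: 4.82
eef_pos: [587.0, -217.8, 55.0]
tool_rot: [3.141, 0.002, -1.351]
force: [0.1, 0.6, -0.0]
width: 63.8
gripper_force: 0.1
```

```bash
python3 -c "
from h import *; state(); d=boards(); cv2.imwrite('pics/s1.png',d['color'][150:400,200:440,::-1].repeat(2,0).repeat(2,1))"
```

```text
t 4.83 press [  -3.1 -225.7] z 55.0 rpy [ 3.141e+00  2.000e-03 -1.351e+00] F [ 0.1  0.6 -0. ] w 63.8 q [ 0.09  0.89  0.38  1.73 -0.52  0.63 -2.15]
boards press frame ((52.26014709472656, -146.24154663085938), (185.7744598388672, 82.64066314697266), 67.19087982177734) [[-21.799999237060547, -215.8000030517578], [54.29999923706055, -247.89999389648438], [126.4000015258789, -76.5999984741211], [50.20000076293945, -44.599998474121094]]
```

View pics/s1.png

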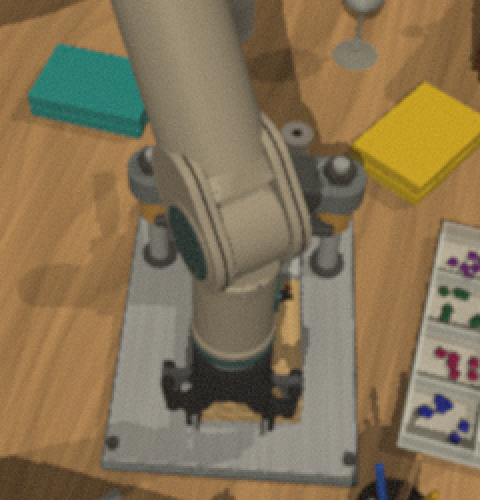

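The side view shows both fingertips behind the boards' near end (190–265, 410). The arm hides most of the block, so I'll measure with the scene camera.

```bash
sed -i 's/def boards():/def boards(cam="side"):/; s/get_image("side"); w=cloud/get_image(cam); w=cloud/' h.py; python3 -c "
from h import *; d=boards('scene')
cv2.imwrite('pics/s2.png',cv2.resize(d['color'][170:340,180:420,::-1],None,fx=3,fy=3))"
```

```text
boards press frame ((16.048404693603516, -146.43011474609375), (113.76177978515625, 172.71209716796875), 3.0581045150756836) [[-45.400001525878906, -63.20000076293945], [-36.099998474121094, -235.6999969482422], [77.5, -229.60000610351562], [68.19999694824219, -57.20000076293945]]
```

View pics/s2.png

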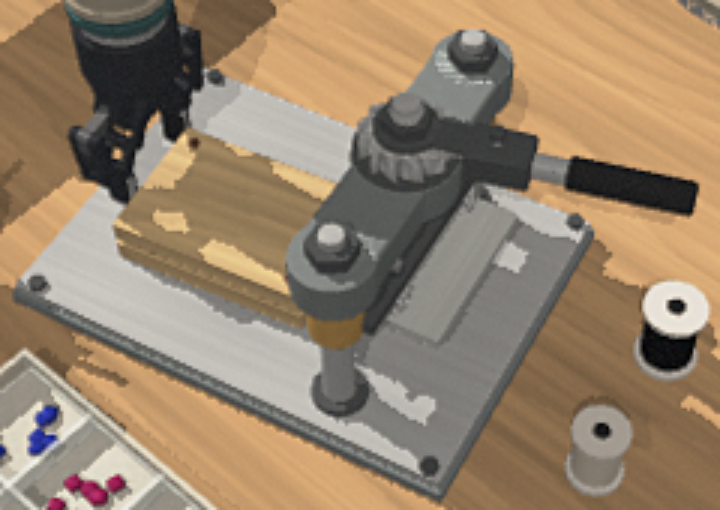

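>>> {"method": "step_arm", "body": {
  "plan": [
    {"dx": 0.08, "dy": 0, "dz": 0, "ax": 0, "ay": 0, "az": 0, "gripper": 0.75},
    {"dx": 0, "dy": 0, "dz": -0.17, "ax": 0, "ay": 0, "az": 0, "gripper": 0.75},
    {"dx": 0, "dy": 0, "dz": -0.17, "ax": 0, "ay": 0, "az": 0, "gripper": 0.75},
    {"dx": 0, "dy": 0, "dz": -0.16, "ax": 0, "ay": 0, "az": -0.111, "gripper": 0.75},
    {"dx": 0, "dy": 0, "dz": 0, "ax": 0, "ay": 0, "az": -0.111, "gripper": 0.75},
    {"dx": 0, "dy": 0, "dz": 0, "ax": 0, "ay": 0, "az": -0.111, "gripper": 0.75},
    {"dx": 0, "dy": 0, "dz": 0, "ax": 0, "ay": 0, "az": -0.111, "gripper": 0.75},
    {"dx": 0, "dy": 0, "dz": 0, "ax": 0, "ay": 0, "az": -0.111, "gripper": 0.75},
    {"dx": 0, "dy": 0, "dz": 0, "ax": 0, "ay": 0, "az": -0.111, "gripper": 0.75},
    {"dx": 0, "dy": 0, "dz": 0, "ax": 0, "ay": 0, "az": -0.111, "gripper": 0.75},
    {"dx": 0, "dy": 0, "dz": 0, "ax": 0, "ay": 0, "az": -0.111, "gripper": 0.75},
    {"dx": 0, "dy": 0, "dz": 0, "ax": 0, "ay": 0, "az": -0.112, "gripper": 0.75},
    {"dx": 0.2, "dy": 0, "dz": 0, "ax": 0, "ay": 0, "az": 0, "gripper": 0.75},
    {"dx": 0.2, "dy": 0, "dz": 0, "ax": 0, "ay": 0, "az": 0, "gripper": 0.75},
    {"dx": 0, "dy": 0, "dz": 0, "ax": 0, "ay": 0, "az": 0, "gripper": 0.75}
  ]
}}

```text
clock: 6.8
eef_pos: [713.4, -212.0, 203.4]
tool_rot: [-3.138, -0.003, 0.225]
force: [-0.9, 0.3, -0.6]
width: 63.9
gripper_force: 0.0
```

```bash
python3 - <<'E'
from h import *
from cell import ctrl
state()
def fit(cam):
    d=ctrl.get_image(cam); w=cloud(d); hsv=cv2.cvtColor(d["color"],cv2.COLOR_RGB2HSV); p=P(w); z=w[...,2]
    zt=62 if cam=="side" else 60
    k=((abs(z-zt)<3)&(hsv[...,1]>60)&(hsv[...,0]<25)&(abs(p[...,0])<95)&(p[...,1]>-280)&(p[...,1]<80)).astype(np.uint8)
    k=cv2.morphologyEx(k,cv2.MORPH_OPEN,np.ones((3,3))); c,l,s,_=cv2.connectedComponentsWithStats(k); i=1+np.argmax(s[1:,4]); q=p[l==i]
    r=rect(q); print(cam,s[i],r)
    # straight side edges: x extremes per y bin
    b=np.arange(-230,-40,8); L=[];R=[];yy=[]
    for y in b:
        t=q[(q[:,1]>=y)&(q[:,1]<y+8)][:,0]
        if len(t)>15: L.append(np.percentile(t,2));R.append(np.percentile(t,98));yy.append(y+4)
    print(np.round(yy).tolist(),np.round(L,1).tolist(),np.round(R,1).tolist())
fit("side"); fit("scene")
E
```

```text
t 6.8 press [ 121.5 -248. ] z 203.4 rpy [-3.138e+00 -3.000e-03  2.250e-01] F [-0.9  0.3 -0.6] w 63.9 q [ 0.22  0.82  0.06  1.26 -0.06  1.06 -1.05]
side [ 299  289   52   65 2533] ((13.183204650878906, -133.80267333984375), (109.11454010009766, 161.44215393066406), 1.8668177127838135)
[-210, -202, -194, -186, -178, -170, -162, -154, -146, -138, -130, -122, -114, -106, -98, -90, -82, -74, -66, -58] [-33.0, -35.6, -36.8, -30.9, -37.6, -38.1, -34.6, -39.2, -38.0, -38.6, -41.3, -35.3, -36.1, -40.2, -41.7, -40.2, -40.7, -38.6, -37.9, -38.1] [67.1, 67.0, 67.5, 66.9, 66.4, 68.3, 67.0, 66.2, 67.9, 65.8, 63.5, 58.2, 65.1, 62.9, 62.8, 62.6, 62.5, 57.3, 41.7, 41.4]
scene [ 221  214   69   54 1756] ((15.434455871582031, -139.232177734375), (111.99739837646484, 145.68104553222656), 2.1255364418029785)
[-210, -202, -194, -186, -178, -170, -162, -154, -146, -138, -130, -122, -114, -106, -98, -90, -82, -74] [-32.6, -35.5, -34.2, -35.0, -36.5, -36.2, -36.3, -36.9, -32.8, -36.7, -36.5, -35.5, -36.5, -38.0, -34.0, -39.0, -35.6, 49.4] [48.4, 67.7, 68.6, 63.0, 67.8, 70.2, 66.4, 63.5, 55.9, 66.7, 68.8, 68.9, 66.6, 68.1, 67.0, 65.4, 66.8, 66.8]
```

>>> {"method": "step_arm", "body": {
  "plan": [
    {"dx": 0, "dy": -0.19, "dz": 0, "ax": 0, "ay": 0, "az": 0, "gripper": 0.75},
    {"dx": 0, "dy": -0.19, "dz": 0, "ax": 0, "ay": 0, "az": 0, "gripper": 0.75},
    {"dx": 0, "dy": 0, "dz": 0.165, "ax": 0, "ay": 0, "az": 0, "gripper": 0.75},
    {"dx": 0, "dy": 0, "dz": 0.165, "ax": 0, "ay": 0, "az": 0, "gripper": 0.75},
    {"dx": 0, "dy": 0, "dz": 0.165, "ax": 0, "ay": 0, "az": 0, "gripper": 0.75},
    {"dx": -0.06, "dy": 0, "dz": 0, "ax": 0, "ay": 0, "az": 0, "gripper": 0.75},
    {"dx": -0.04, "dy": 0, "dz": 0, "ax": 0, "ay": 0, "az": 0, "gripper": 0.75},
    {"dx": -0.02, "dy": 0, "dz": 0, "ax": 0, "ay": 0, "az": 0, "gripper": 0.75},
    {"dx": 0, "dy": 0, "dz": 0, "ax": 0, "ay": 0, "az": 0, "gripper": 0.75}
  ]
}}

```text
clock: 8.02
eef_pos: [650.0, -114.0, 58.2]
tool_rot: [3.141, -0.002, 0.218]
force: [-1.1, 0.1, 0.8]
width: 64.1
gripper_force: 0.0
```

```bash
python3 -c "
from h import *; state()"
```

```text
t 8.03 press [  81.3 -138.4] z 58.2 rpy [ 3.141e+00 -2.000e-03  2.180e-01] F [-1.1  0.1  0.8] w 64.1 q [ 0.1   0.88  0.05  1.62 -0.06  0.64 -1.17]
```

>>> {"method": "step_arm", "body": {
  "plan": [
    {"dx": -0.015, "dy": 0, "dz": 0, "ax": 0, "ay": 0, "az": -0.003, "gripper": 0.75},
    {"dx": -0.015, "dy": 0, "dz": 0, "ax": 0, "ay": 0, "az": 0, "gripper": 0.75},
    {"dx": -0.012, "dy": 0, "dz": 0, "ax": 0, "ay": 0, "az": 0, "gripper": 0.75},
    {"dx": -0.007, "dy": 0, "dz": 0, "ax": 0, "ay": 0, "az": 0, "gripper": 0.75},
    {"dx": 0, "dy": 0, "dz": 0, "ax": 0, "ay": 0, "az": 0, "gripper": 0.75},
    {"dx": 0, "dy": 0, "dz": 0, "ax": 0, "ay": 0, "az": 0, "gripper": 0.75}
  ]
}}

```text
clock: 8.78
eef_pos: [635.5, -116.4, 56.9]
tool_rot: [-3.141, -0.0, 0.224]
force: [3.2, 0.9, 3.0]
width: 64.4
gripper_force: 1.8
```

```bash
cat >> h.py <<'E'
def fit(cam="side",ylo=-230,yhi=-60):
    from cell import ctrl
    d=ctrl.get_image(cam); w=cloud(d); hsv=cv2.cvtColor(d["color"],cv2.COLOR_RGB2HSV); p=P(w); z=w[...,2]
    zt=62 if cam=="side" else 60
    k=((abs(z-zt)<3)&(hsv[...,1]>60)&(hsv[...,0]<25)&(abs(p[...,0])<95)&(p[...,1]>-280)&(p[...,1]<80)).astype(np.uint8)
    k=cv2.morphologyEx(k,cv2.MORPH_OPEN,np.ones((3,3))); c,l,s,_=cv2.connectedComponentsWithStats(k); i=1+np.argmax(s[1:,4]); q=p[l==i]
    print(cam,s[i],rect(q)); yy=[];L=[];R=[]
    for y in range(ylo,yhi,8):
        t=q[(q[:,1]>=y)&(q[:,1]<y+8)][:,0]
        if len(t)>15: L.append(np.percentile(t,2));R.append(np.percentile(t,98));yy.append(y+4)
    print(list(zip(yy,np.round(L,1).tolist(),np.round(R,1).tolist()))); return d
E
python3 -c "
from h import *; state(); fit('side'); fit('scene')"
```

```text
t 8.78 press [  66.6 -137.6] z 56.9 rpy [-3.141 -0.     0.224] F [3.2 0.9 3. ] w 64.4 q [ 0.11  0.87  0.04  1.66 -0.06  0.61 -1.16]
side [ 292  287   52   66 2330] ((0.36273193359375, -131.48931884765625), (107.9864730834961, 161.82093811035156), 0.27317383885383606)
[(-210, -51.4, 52.8), (-202, -51.8, 52.4), (-194, -50.9, 53.9), (-186, -49.6, 52.0), (-178, -52.0, 52.2), (-170, -52.4, 51.6), (-162, -51.7, 45.8), (-154, -51.7, 51.0), (-146, -50.8, 50.8), (-138, -46.5, 50.0), (-130, -51.1, 41.7), (-122, -52.4, 40.8), (-114, -50.7, 47.7), (-106, -50.0, 42.5), (-98, -52.2, 38.4), (-90, -51.5, 29.7), (-82, -50.3, 29.1), (-74, -45.9, 28.5), (-66, -49.1, 22.0), (-58, -51.9, 30.1)]
scene [257 214  32  48 614] ((-16.087575912475586, -112.19058227539062), (148.23623657226562, 67.41299438476562), 49.31209945678711)
[(-170, -51.7, -34.4), (-162, -50.2, -22.0), (-154, -47.8, -7.7), (-146, -51.3, -9.6), (-138, -48.6, 6.6), (-130, -45.7, 7.6), (-122, -50.2, 4.5), (-114, -50.1, 1.7), (-106, -50.9, 6.0), (-98, -47.7, 19.4), (-90, -30.8, 46.0), (-82, -27.6, 52.1)]
```

>>> {"method": "step_arm", "body": {
  "plan": [
    {"dx": 0.06, "dy": 0, "dz": 0, "ax": 0, "ay": 0, "az": 0, "gripper": 0.75},
    {"dx": 0, "dy": 0, "dz": -0.18, "ax": 0, "ay": 0, "az": 0, "gripper": 0.75},
    {"dx": 0, "dy": 0.1, "dz": -0.15, "ax": 0, "ay": 0, "az": 0, "gripper": 0.75},
    {"dx": -0.08, "dy": 0.16, "dz": 0, "ax": 0, "ay": 0, "az": 0, "gripper": 0.75},
    {"dx": -0.09, "dy": 0.15, "dz": 0, "ax": 0, "ay": 0, "az": 0, "gripper": 0.75},
    {"dx": -0.11, "dy": 0, "dz": 0, "ax": 0, "ay": 0, "az": 0, "gripper": 0.75},
    {"dx": 0, "dy": 0, "dz": 0, "ax": 0, "ay": 0, "az": 0.111, "gripper": 0.75},
    {"dx": 0, "dy": 0, "dz": 0, "ax": 0, "ay": 0, "az": 0.111, "gripper": 0.75},
    {"dx": 0, "dy": 0, "dz": 0, "ax": 0, "ay": 0, "az": 0.111, "gripper": 0.75},
    {"dx": 0, "dy": 0, "dz": 0, "ax": 0, "ay": 0, "az": 0.111, "gripper": 0.75},
    {"dx": 0, "dy": 0, "dz": 0, "ax": 0, "ay": 0, "az": 0.111, "gripper": 0.75},
    {"dx": 0, "dy": 0, "dz": 0, "ax": 0, "ay": 0, "az": 0.111, "gripper": 0.75},
    {"dx": 0, "dy": 0, "dz": 0, "ax": 0, "ay": 0, "az": 0.111, "gripper": 0.75},
    {"dx": 0, "dy": 0, "dz": 0, "ax": 0, "ay": 0, "az": 0.111, "gripper": 0.75},
    {"dx": 0, "dy": 0, "dz": 0, "ax": 0, "ay": 0, "az": 0.112, "gripper": 0.75},
    {"dx": 0, "dy": 0, "dz": 0, "ax": 0, "ay": 0, "az": 0, "gripper": 0.75},
    {"dx": 0, "dy": 0, "dz": 0, "ax": 0, "ay": 0, "az": 0, "gripper": 0.75}
  ]
}}

```text
clock: 11.0
eef_pos: [597.2, -250.9, 155.2]
tool_rot: [3.14, 0.001, -1.344]
force: [-0.3, -0.9, 0.7]
width: 64.2
gripper_force: 0.0
```

```bash
python3 -c "
from h import *; state()"
```

```text
t 11.0 press [  -0.5 -260.3] z 155.2 rpy [ 3.140e+00  1.000e-03 -1.344e+00] F [-0.3 -0.9  0.7] w 64.2 q [ 0.08  0.79  0.48  1.62 -0.45  0.85 -2.17]
```

>>> {"method": "step_arm", "body": {
  "plan": [
    {"dx": 0, "dy": 0, "dz": 0.165, "ax": 0, "ay": 0, "az": 0.002, "gripper": 0.75},
    {"dx": 0, "dy": 0, "dz": 0.162, "ax": 0, "ay": 0, "az": 0, "gripper": 0.75},
    {"dx": -0.05, "dy": 0, "dz": 0, "ax": 0, "ay": 0, "az": 0, "gripper": 0.75},
    {"dx": -0.05, "dy": 0, "dz": 0, "ax": 0, "ay": 0, "az": 0, "gripper": 0.75},
    {"dx": -0.03, "dy": 0, "dz": 0, "ax": 0, "ay": 0, "az": 0, "gripper": 0.75},
    {"dx": -0.03, "dy": 0, "dz": 0, "ax": 0, "ay": 0, "az": 0, "gripper": 0.75},
    {"dx": -0.03, "dy": 0, "dz": 0, "ax": 0, "ay": 0, "az": 0, "gripper": 0.75},
    {"dx": -0.03, "dy": 0, "dz": 0, "ax": 0, "ay": 0, "az": 0, "gripper": 0.75},
    {"dx": -0.03, "dy": 0, "dz": 0, "ax": 0, "ay": 0, "az": 0, "gripper": 0.75},
    {"dx": -0.03, "dy": 0, "dz": 0, "ax": 0, "ay": 0, "az": 0, "gripper": 0.75},
    {"dx": -0.03, "dy": 0, "dz": 0, "ax": 0, "ay": 0, "az": 0, "gripper": 0.75},
    {"dx": 0, "dy": 0, "dz": 0, "ax": 0, "ay": 0, "az": 0, "gripper": 0.75}
  ]
}}

```text
clock: 12.5
eef_pos: [577.1, -158.0, 57.1]
tool_rot: [3.14, 0.003, -1.349]
force: [0.2, 0.0, 0.1]
width: 64.2
gripper_force: 0.0
```

```bash
python3 -c "
from h import *; state(); fit('scene',-180,0)"
```

```text
t 12.5 press [   0.5 -165.2] z 57.1 rpy [ 3.140e+00  3.000e-03 -1.349e+00] F [0.2 0.  0.1] w 64.2 q [-0.02  0.86  0.39  1.81 -0.56  0.59 -2.19]
scene [243 219  50  45 960] ((2.3484115600585938, -112.2213134765625), (111.5429458618164, 84.63113403320312), 1.0421854257583618)
[(-152, -7.4, 54.8), (-144, -49.9, 54.1), (-136, -51.8, 55.1), (-128, -51.2, 54.2), (-120, -49.3, 53.6), (-112, -50.2, 55.8), (-104, -51.3, 54.8), (-96, -49.1, 54.9), (-88, -51.1, 55.7), (-80, -45.4, 56.4)]
```

>>> {"method": "step_arm", "body": {
  "plan": [
    {"dx": -0.03, "dy": 0, "dz": 0, "ax": 0, "ay": 0, "az": 0, "gripper": 0.75},
    {"dx": -0.03, "dy": 0, "dz": 0, "ax": 0, "ay": 0, "az": 0, "gripper": 0.75},
    {"dx": -0.03, "dy": 0, "dz": 0, "ax": 0, "ay": 0, "az": 0, "gripper": 0.75},
    {"dx": -0.03, "dy": 0, "dz": 0, "ax": 0, "ay": 0, "az": 0, "gripper": 0.75},
    {"dx": -0.03, "dy": 0, "dz": 0, "ax": 0, "ay": 0, "az": 0, "gripper": 0.75},
    {"dx": -0.03, "dy": 0, "dz": 0, "ax": 0, "ay": 0, "az": 0, "gripper": 0.75},
    {"dx": -0.03, "dy": 0, "dz": 0, "ax": 0, "ay": 0, "az": 0, "gripper": 0.75},
    {"dx": -0.02, "dy": 0, "dz": 0, "ax": 0, "ay": 0, "az": 0, "gripper": 0.75},
    {"dx": -0.01, "dy": 0, "dz": 0, "ax": 0, "ay": 0, "az": 0, "gripper": 0.75},
    {"dx": 0, "dy": 0, "dz": 0, "ax": 0, "ay": 0, "az": 0, "gripper": 0.75}
  ]
}}

```text
clock: 13.8
eef_pos: [561.9, -89.6, 57.8]
tool_rot: [3.141, 0.001, -1.35]
force: [-0.9, 0.6, -1.0]
width: 64.3
gripper_force: 0.0
```

```bash
python3 -c "
from h import *; state()"
```

```text
t 13.8 press [  0.9 -95.1] z 57.8 rpy [ 3.141e+00  1.000e-03 -1.350e+00] F [-0.9  0.6 -1. ] w 64.3 q [-0.13  0.84  0.39  1.89 -0.59  0.53 -2.26]
```

>>> {"method": "step_arm", "body": {
  "plan": [
    {"dx": -0.011, "dy": 0, "dz": 0, "ax": 0, "ay": 0, "az": 0, "gripper": 0.75},
    {"dx": 0, "dy": 0, "dz": 0, "ax": 0, "ay": 0, "az": 0, "gripper": 0.75},
    {"dx": 0, "dy": 0, "dz": 0, "ax": 0, "ay": 0, "az": 0, "gripper": 0.75}
  ]
}}

```text
clock: 14.18
eef_pos: [561.4, -87.1, 57.8]
tool_rot: [-3.141, -0.0, -1.35]
force: [0.3, -2.0, 0.4]
width: 63.7
gripper_force: 0.6
```

>>> {"method": "step_arm", "body": {
  "plan": [
    {"dx": 0.05, "dy": 0, "dz": 0, "ax": 0, "ay": 0, "az": 0, "gripper": 0.75},
    {"dx": 0.18, "dy": 0, "dz": 0, "ax": 0, "ay": 0, "az": 0, "gripper": 0.75},
    {"dx": 0.18, "dy": 0, "dz": -0.1, "ax": 0, "ay": 0, "az": 0, "gripper": 0.75},
    {"dx": 0.1, "dy": 0.1, "dz": -0.16, "ax": 0, "ay": 0, "az": 0, "gripper": 0.75},
    {"dx": 0, "dy": 0.15, "dz": -0.13, "ax": 0, "ay": 0, "az": 0, "gripper": 0.75},
    {"dx": 0, "dy": 0.2, "dz": 0, "ax": 0, "ay": 0, "az": 0, "gripper": 0.5},
    {"dx": 0, "dy": 0.2, "dz": 0, "ax": 0, "ay": 0, "az": 0, "gripper": 0.5},
    {"dx": 0, "dy": 0, "dz": 0, "ax": 0, "ay": 0, "az": 0, "gripper": 0.5}
  ]
}}

```text
clock: 15.18
eef_pos: [399.7, -279.8, 174.1]
tool_rot: [3.139, 0.002, -1.358]
force: [1.0, -0.1, 0.6]
width: 42.5
gripper_force: 0.0
```

```bash
python3 -c "
from h import *; state(); d=fit('side',-110,20); np.savez('side1.npz',**d)
w=cloud(d);p=P(w);z=w[...,2]
m=(abs(p[...,0])<55)&(p[...,1]>-57)&(p[...,1]<-33)&(z>66)&(z<100); print('platen top',np.percentile(z[m],[5,50,95]),m.sum())
cv2.imwrite('pics/s3.png',cv2.resize(d['color'][200:330,240:400,::-1],None,fx=4.5,fy=4.5))"
```

```text
t 15.18 press [-199.5 -244.7] z 174.1 rpy [ 3.139e+00  2.000e-03 -1.358e+00] F [ 1.  -0.1  0.6] w 42.5 q [ 0.23  0.57  0.48  2.05 -0.43  0.63 -1.93]
side [298 287  48  14 449] ((1.7264328002929688, -67.4770278930664), (107.2963638305664, 34.69179916381836), 0.890214741230011)
[(-82, -34.2, 52.2), (-74, -46.0, 53.2), (-66, -46.8, 53.1), (-58, -51.8, 48.3), (-50, -45.7, 44.4)]
platen top [81.24983558 84.18887527 87.16140117] 418
```

View pics/s3.png

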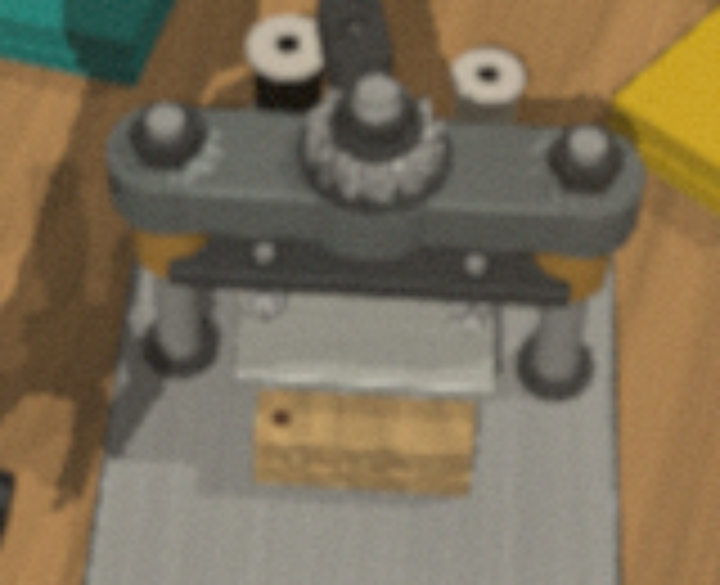

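>>> {"method": "step_arm", "body": {
  "plan": [
    {"dx": 0, "dy": 0, "dz": -0.1, "ax": 0, "ay": 0, "az": -0.113, "gripper": 0.5},
    {"dx": 0, "dy": 0, "dz": -0.1, "ax": 0, "ay": 0, "az": -0.113, "gripper": 0.5},
    {"dx": 0, "dy": 0, "dz": -0.1, "ax": 0, "ay": 0, "az": -0.113, "gripper": 0.5},
    {"dx": 0, "dy": 0, "dz": -0.1, "ax": 0, "ay": 0, "az": -0.113, "gripper": 0.5},
    {"dx": 0, "dy": 0, "dz": 0, "ax": 0, "ay": 0, "az": -0.113, "gripper": 0.5},
    {"dx": 0, "dy": 0, "dz": 0, "ax": 0, "ay": 0, "az": -0.113, "gripper": 0.5},
    {"dx": 0, "dy": 0, "dz": 0, "ax": 0, "ay": 0, "az": -0.113, "gripper": 0.5},
    {"dx": 0, "dy": 0, "dz": 0, "ax": 0, "ay": 0, "az": -0.113, "gripper": 0.5},
    {"dx": 0, "dy": 0, "dz": 0, "ax": 0, "ay": 0, "az": -0.113, "gripper": 0.5},
    {"dx": 0, "dy": 0, "dz": 0, "ax": 0, "ay": 0, "az": -0.113, "gripper": 0.5},
    {"dx": 0, "dy": 0, "dz": 0, "ax": 0, "ay": 0, "az": -0.113, "gripper": 0.5},
    {"dx": 0, "dy": 0, "dz": 0, "ax": 0, "ay": 0, "az": -0.113, "gripper": 0.5},
    {"dx": 0, "dy": 0, "dz": 0, "ax": 0, "ay": 0, "az": -0.113, "gripper": 0.5},
    {"dx": 0, "dy": 0, "dz": 0, "ax": 0, "ay": 0, "az": -0.113, "gripper": 0.5},
    {"dx": 0, "dy": 0, "dz": 0, "ax": 0, "ay": 0, "az": -0.113, "gripper": 0.5},
    {"dx": 0, "dy": 0, "dz": 0, "ax": 0, "ay": 0, "az": -0.113, "gripper": 0.5},
    {"dx": 0, "dy": 0, "dz": 0, "ax": 0, "ay": 0, "az": -0.113, "gripper": 0.5},
    {"dx": 0, "dy": 0, "dz": 0, "ax": 0, "ay": 0, "az": -0.113, "gripper": 0.5},
    {"dx": 0, "dy": 0, "dz": 0, "ax": 0, "ay": 0, "az": -0.113, "gripper": 0.5},
    {"dx": 0, "dy": 0, "dz": 0, "ax": 0, "ay": 0, "az": 0, "gripper": 0.5}
  ]
}}

```text
clock: 17.73
eef_pos: [406.2, -278.2, 293.6]
tool_rot: [3.141, -0.0, 2.021]
force: [-0.2, -0.7, -1.2]
width: 42.7
gripper_force: 0.0
```

```bash
cat >> h.py <<'E'
def go(tx,ty,tz):  # shift in tool units to a world target
    from cell import ctrl
    from scipy.spatial.transform import Rotation as R
    s=ctrl.read_state(); print("shift units",(R.from_euler("xyz",s["tool_rot"]).inv().apply(np.array([tx,ty,tz])-s["eef_pos"])/300).round(3))
E
python3 -c "
from h import *; state(); go(475.5,138.4,290)"
```

```text
t 17.73 press [-192.8 -244.6] z 293.6 rpy [ 3.141 -0.     2.021] F [-0.2 -0.7 -1.2] w 42.7 q [ 0.76  0.36 -0.29  1.89  0.13  0.91  0.86]
shift units [1.15  0.812 0.013]
```

>>> {"method": "step_arm", "body": {
  "plan": [
    {"dx": 0.144, "dy": 0.1015, "dz": 0, "ax": 0, "ay": 0, "az": 0, "gripper": 0.5},
    {"dx": 0.144, "dy": 0.1015, "dz": 0, "ax": 0, "ay": 0, "az": 0, "gripper": 0.5},
    {"dx": 0.144, "dy": 0.1015, "dz": 0, "ax": 0, "ay": 0, "az": 0, "gripper": 0.5},
    {"dx": 0.144, "dy": 0.1015, "dz": 0, "ax": 0, "ay": 0, "az": 0, "gripper": 0.5},
    {"dx": 0.144, "dy": 0.1015, "dz": 0, "ax": 0, "ay": 0, "az": 0, "gripper": 0.5},
    {"dx": 0.144, "dy": 0.1015, "dz": 0, "ax": 0, "ay": 0, "az": 0, "gripper": 0.5},
    {"dx": 0.144, "dy": 0.1015, "dz": 0, "ax": 0, "ay": 0, "az": 0, "gripper": 0.5},
    {"dx": 0.144, "dy": 0.1015, "dz": 0, "ax": 0, "ay": 0, "az": 0, "gripper": 0.5},
    {"dx": 0, "dy": 0, "dz": 0, "ax": 0, "ay": 0, "az": 0, "gripper": 0.5},
    {"dx": 0, "dy": 0, "dz": 0, "ax": 0, "ay": 0, "az": 0, "gripper": 0.5}
  ]
}}

```text
clock: 18.98
eef_pos: [473.6, 138.8, 293.3]
tool_rot: [-3.141, 0.0, 2.021]
force: [0.3, -0.7, -0.7]
width: 42.6
gripper_force: 0.0
```

```bash
python3 - <<'E'
from h import *
from cell import ctrl
from scipy.spatial.transform import Rotation as R
s=state(); d=ctrl.get_image("wrist"); T=np.eye(4); T[:3,:3]=R.from_euler("xyz",s["tool_rot"]).as_matrix(); T[:3,3]=s["eef_pos"]
d["T"]=T@d["T_tool_cam"]; w=cloud(d); z=w[...,2]; p=P(w)
m=(z>196)&(z<216)&(d["color"].max(-1)<70)&(np.hypot(*np.moveaxis(p,-1,0))>105)&(np.hypot(*np.moveaxis(p,-1,0))<205)&(p[...,1]>0)
q=w[m]; r=rect(q[:,:2]); print(m.sum(),r,q.mean(0),P(q).mean(0)); pm=P(np.array(r[0])); print("lever angle",np.arctan2(pm[0],pm[1]),np.hypot(*pm))
go(475.5,138.4,206)
cv2.imwrite("pics/w1.png",d["color"][...,::-1])
E
```

```text
t 18.98 press [-34.7 147.2] z 293.3 rpy [-3.141  0.     2.021] F [ 0.3 -0.7 -0.7] w 42.6 q [-0.04  0.38 -0.41  1.88  0.19  0.92 -0.09]
7324 ((472.9920654296875, 142.45361328125), (23.651084899902344, 84.134521484375), 25.067609786987305) [471.55271676 145.04670355 206.93340579] [-35.27609029 153.68114402]
lever angle -0.22452688139706206 154.71707582738148
shift units [-0.002  0.007  0.291]
```

View pics/w1.png

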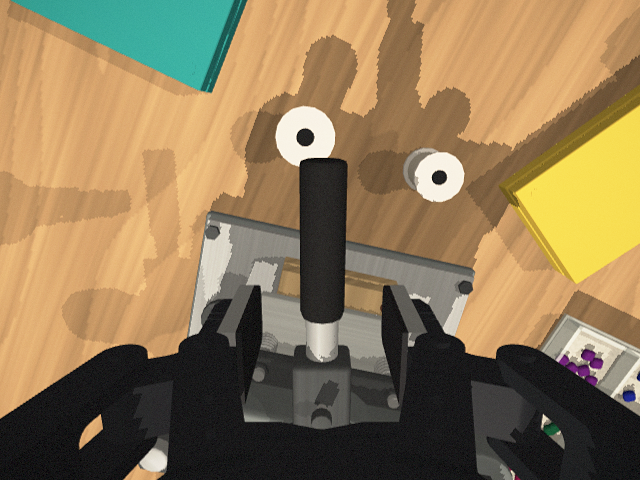

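The wrist view shows the grip at (324,240), centred between the fingers, with both spools well below the fingertips. Next: descend and make the first working stroke.

>>> {"method": "step_arm", "body": {
  "plan": [
    {"dx": 0, "dy": 0, "dz": 0.15, "ax": 0, "ay": 0, "az": 0, "gripper": 0.5},
    {"dx": 0, "dy": 0, "dz": 0.14, "ax": 0, "ay": 0, "az": 0, "gripper": 0.5},
    {"dx": 0, "dy": 0, "dz": 0, "ax": 0, "ay": 0, "az": 0, "gripper": 0.4},
    {"dx": 0, "dy": 0, "dz": 0, "ax": 0, "ay": 0, "az": 0, "gripper": 0.4},
    {"dx": -0.008, "dy": 0.087, "dz": 0, "ax": 0, "ay": 0, "az": 0.111, "gripper": 0.4},
    {"dx": -0.008, "dy": 0.087, "dz": 0, "ax": 0, "ay": 0, "az": 0.111, "gripper": 0.4},
    {"dx": -0.008, "dy": 0.087, "dz": 0, "ax": 0, "ay": 0, "az": 0.111, "gripper": 0.4},
    {"dx": 0, "dy": 0, "dz": 0, "ax": 0, "ay": 0, "az": 0, "gripper": 0.4}
  ]
}}

```text
clock: 20.02
eef_pos: [552.0, 153.7, 208.3]
tool_rot: [3.138, -0.001, 1.499]
force: [-0.4, -0.9, -0.6]
width: 34.2
gripper_force: 0.0
```

```bash
cat >> h.py <<'E'
def lev():
    s=state(); p=P(s["eef_pos"]); print("tool: L",np.arctan2(*p).round(3),"r",np.hypot(*p).round(1),"yaw->L",round(np.pi/2+A-s["tool_rot"][2],3))
E
python3 -c "
from h import *; lev()"
```

```text
t 20.02 press [ 45.1 144.3] z 208.3 rpy [ 3.138e+00 -1.000e-03  1.499e+00] F [-0.4 -0.9 -0.6] w 34.2 q [-0.18  0.58 -0.21  1.79  0.16  0.79 -0.55]
tool: L 0.303 r 151.2 yaw->L 0.295
```

>>> {"method": "step_arm", "body": {
  "plan": [
    {"dx": -0.008, "dy": 0.087, "dz": 0, "ax": 0, "ay": 0, "az": 0.111, "gripper": 0.4},
    {"dx": -0.008, "dy": 0.087, "dz": 0, "ax": 0, "ay": 0, "az": 0.111, "gripper": 0.4},
    {"dx": -0.008, "dy": 0.087, "dz": 0, "ax": 0, "ay": 0, "az": 0.111, "gripper": 0.4},
    {"dx": -0.008, "dy": 0.087, "dz": 0, "ax": 0, "ay": 0, "az": 0.111, "gripper": 0.4},
    {"dx": 0, "dy": 0, "dz": 0, "ax": 0, "ay": 0, "az": 0, "gripper": 0.4}
  ]
}}

```text
clock: 20.65
eef_pos: [644.3, 110.1, 207.5]
tool_rot: [3.14, -0.001, 0.804]
force: [-0.7, 1.5, 1.0]
width: 33.7
gripper_force: 0.0
```

```bash
cat >> h.py <<'E'
def plat(n=4):
    from cell import ctrl
    o=[]
    for i in range(n):
        w=cloud(ctrl.get_image("side")); p=P(w); z=w[...,2]
        m=(abs(p[...,0])<60)&(p[...,1]>-57)&(p[...,1]<-34)&(z>60)&(z<92); o.append(z[m])
        h=(abs(p[...,0])<100)&(p[...,1]>-33)&(p[...,1]<-24)&(z>80)&(z<140); o[-1]=(np.median(z[m]),m.sum(),*np.percentile(z[h],[3,97]),h.sum())
    print("platen top z, n, xhead z lo/hi, n",np.mean(o,0).round(2),np.std(o,0).round(2))
E
python3 -c "
from h import *; lev(); plat(1); 
from cell import ctrl
w=cloud(dict(np.load('side1.npz')));p=P(w);z=w[...,2];m=(abs(p[...,0])<60)&(p[...,1]>-57)&(p[...,1]<-34)&(z>60)&(z<92);print(np.median(z[m]),m.sum())
h=(abs(p[...,0])<100)&(p[...,1]>-33)&(p[...,1]<-24)&(z>80)&(z<140);print(np.percentile(z[h],[3,97]),h.sum())
"
```

```text
t 20.65 press [125.4  81.3] z 207.5 rpy [ 3.14e+00 -1.00e-03  8.04e-01] F [-0.7  1.5  1. ] w 33.7 q [-0.2   0.68 -0.01  1.55  0.01  0.9  -0.99]
tool: L 0.996 r 149.5 yaw->L 0.99
platen top z, n, xhead z lo/hi, n [ 81.07 490.    80.6  124.11 622.  ] [0. 0. 0. 0. 0.]
83.78035161585035 506
[ 82.38375888 126.49619481] 660
```

>>> {"method": "step_arm", "body": {
  "plan": [
    {"dx": -0.007, "dy": -0.0825, "dz": 0, "ax": 0, "ay": 0, "az": -0.1056, "gripper": 0.4},
    {"dx": -0.007, "dy": -0.0825, "dz": 0, "ax": 0, "ay": 0, "az": -0.1056, "gripper": 0.4},
    {"dx": -0.007, "dy": -0.0825, "dz": 0, "ax": 0, "ay": 0, "az": -0.1056, "gripper": 0.4},
    {"dx": -0.007, "dy": -0.0825, "dz": 0, "ax": 0, "ay": 0, "az": -0.1056, "gripper": 0.4},
    {"dx": -0.007, "dy": -0.0825, "dz": 0, "ax": 0, "ay": 0, "az": -0.1056, "gripper": 0.4},
    {"dx": -0.007, "dy": -0.0825, "dz": 0, "ax": 0, "ay": 0, "az": -0.1056, "gripper": 0.4},
    {"dx": -0.007, "dy": -0.0825, "dz": 0, "ax": 0, "ay": 0, "az": -0.1056, "gripper": 0.4},
    {"dx": -0.007, "dy": -0.0825, "dz": 0, "ax": 0, "ay": 0, "az": -0.1056, "gripper": 0.4},
    {"dx": -0.007, "dy": -0.0825, "dz": 0, "ax": 0, "ay": 0, "az": -0.1056, "gripper": 0.4},
    {"dx": -0.007, "dy": -0.0825, "dz": 0, "ax": 0, "ay": 0, "az": -0.1056, "gripper": 0.4},
    {"dx": -0.007, "dy": -0.0825, "dz": 0, "ax": 0, "ay": 0, "az": -0.1056, "gripper": 0.4},
    {"dx": 0, "dy": 0, "dz": 0, "ax": 0, "ay": 0, "az": 0, "gripper": 0.4}
  ]
}}

```text
clock: 22.2
eef_pos: [407.7, 75.9, 207.1]
tool_rot: [-3.141, 0.001, 2.627]
force: [0.2, -0.4, -0.1]
width: 34.0
gripper_force: 0.0
```

```bash
python3 -c "
from h import *; lev(); plat(1)
from cell import ctrl
d=ctrl.get_image('wrist'); cv2.imwrite('pics/w2.png',cv2.resize(d['color'],None,fx=.6,fy=.6)[...,::-1])"
```

```text
t 22.2 press [-112.9  100.4] z 207.1 rpy [-3.141e+00  1.000e-03  2.627e+00] F [ 0.2 -0.4 -0.1] w 34.0 q [ 0.16  0.42 -0.56  2.18  0.37  0.63  0.39]
tool: L -0.844 r 151.1 yaw->L -0.833
platen top z, n, xhead z lo/hi, n [ 81.07 483.    80.44 123.94 619.  ] [0. 0. 0. 0. 0.]
```

View pics/w2.png

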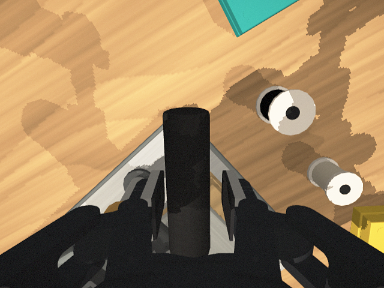

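The wrist view shows the grip at (187,180) between the fingers at the back of the stroke, and the platen has held its height. Now the second working stroke.

>>> {"method": "step_arm", "body": {
  "plan": [
    {"dx": -0.007, "dy": 0.0825, "dz": 0, "ax": 0, "ay": 0, "az": 0.1056, "gripper": 0.4},
    {"dx": -0.007, "dy": 0.0825, "dz": 0, "ax": 0, "ay": 0, "az": 0.1056, "gripper": 0.4},
    {"dx": -0.007, "dy": 0.0825, "dz": 0, "ax": 0, "ay": 0, "az": 0.1056, "gripper": 0.4},
    {"dx": -0.007, "dy": 0.0825, "dz": 0, "ax": 0, "ay": 0, "az": 0.1056, "gripper": 0.4},
    {"dx": -0.007, "dy": 0.0825, "dz": 0, "ax": 0, "ay": 0, "az": 0.1056, "gripper": 0.4},
    {"dx": -0.007, "dy": 0.0825, "dz": 0, "ax": 0, "ay": 0, "az": 0.1056, "gripper": 0.4},
    {"dx": -0.007, "dy": 0.0825, "dz": 0, "ax": 0, "ay": 0, "az": 0.1056, "gripper": 0.4},
    {"dx": -0.007, "dy": 0.0825, "dz": 0, "ax": 0, "ay": 0, "az": 0.1056, "gripper": 0.4},
    {"dx": -0.007, "dy": 0.0825, "dz": 0, "ax": 0, "ay": 0, "az": 0.1056, "gripper": 0.4},
    {"dx": -0.007, "dy": 0.0825, "dz": 0, "ax": 0, "ay": 0, "az": 0.1056, "gripper": 0.4},
    {"dx": -0.007, "dy": 0.0825, "dz": 0, "ax": 0, "ay": 0, "az": 0.1056, "gripper": 0.4},
    {"dx": 0, "dy": 0, "dz": 0, "ax": 0, "ay": 0, "az": 0, "gripper": 0.4}
  ]
}}

```text
clock: 23.8
eef_pos: [644.7, 111.0, 206.1]
tool_rot: [3.141, -0.0, 0.803]
force: [-0.4, 0.0, -0.2]
width: 33.9
gripper_force: 0.0
```

```bash
python3 -c "
from h import *; lev(); plat(1)"
```

```text
t 23.8 press [126.   82.1] z 206.1 rpy [ 3.141 -0.     0.803] F [-0.4  0.  -0.2] w 33.9 q [-0.21  0.68 -0.01  1.55  0.01  0.9  -0.99]
tool: L 0.993 r 150.4 yaw->L 0.991
platen top z, n, xhead z lo/hi, n [ 75.83 435.    84.14 118.05 467.  ] [0. 0. 0. 0. 0.]
```

>>> {"method": "step_arm", "body": {
  "plan": [
    {"dx": -0.007, "dy": -0.0825, "dz": 0, "ax": 0, "ay": 0, "az": -0.1056, "gripper": 0.4},
    {"dx": -0.007, "dy": -0.0825, "dz": 0, "ax": 0, "ay": 0, "az": -0.1056, "gripper": 0.4},
    {"dx": -0.007, "dy": -0.0825, "dz": 0, "ax": 0, "ay": 0, "az": -0.1056, "gripper": 0.4},
    {"dx": -0.007, "dy": -0.0825, "dz": 0, "ax": 0, "ay": 0, "az": -0.1056, "gripper": 0.4},
    {"dx": -0.007, "dy": -0.0825, "dz": 0, "ax": 0, "ay": 0, "az": -0.1056, "gripper": 0.4},
    {"dx": -0.007, "dy": -0.0825, "dz": 0, "ax": 0, "ay": 0, "az": -0.1056, "gripper": 0.4},
    {"dx": -0.007, "dy": -0.0825, "dz": 0, "ax": 0, "ay": 0, "az": -0.1056, "gripper": 0.4},
    {"dx": -0.007, "dy": -0.0825, "dz": 0, "ax": 0, "ay": 0, "az": -0.1056, "gripper": 0.4},
    {"dx": -0.007, "dy": -0.0825, "dz": 0, "ax": 0, "ay": 0, "az": -0.1056, "gripper": 0.4},
    {"dx": -0.007, "dy": -0.0825, "dz": 0, "ax": 0, "ay": 0, "az": -0.1056, "gripper": 0.4},
    {"dx": -0.007, "dy": -0.0825, "dz": 0, "ax": 0, "ay": 0, "az": -0.1056, "gripper": 0.4},
    {"dx": 0, "dy": 0, "dz": 0, "ax": 0, "ay": 0, "az": 0, "gripper": 0.4}
  ]
}}

```text
clock: 25.35
eef_pos: [408.3, 75.7, 206.9]
tool_rot: [-3.141, 0.001, 2.626]
force: [-0.5, -0.5, 0.6]
width: 34.4
gripper_force: 0.0
```

```bash
python3 -c "
from h import *; lev(); plat(2)"
```

```text
t 25.35 press [-112.3  100. ] z 206.9 rpy [-3.141e+00  1.000e-03  2.626e+00] F [-0.5 -0.5  0.6] w 34.4 q [ 0.16  0.42 -0.55  2.18  0.37  0.63  0.4 ]
tool: L -0.843 r 150.4 yaw->L -0.832
platen top z, n, xhead z lo/hi, n [ 75.87 439.    84.4  118.71 479.5 ] [0.05 7.   0.26 0.08 3.5 ]
```

>>> {"method": "step_arm", "body": {
  "plan": [
    {"dx": -0.007, "dy": 0.0825, "dz": 0, "ax": 0, "ay": 0, "az": 0.1056, "gripper": 0.4},
    {"dx": -0.007, "dy": 0.0825, "dz": 0, "ax": 0, "ay": 0, "az": 0.1056, "gripper": 0.4},
    {"dx": -0.007, "dy": 0.0825, "dz": 0, "ax": 0, "ay": 0, "az": 0.1056, "gripper": 0.4},
    {"dx": -0.007, "dy": 0.0825, "dz": 0, "ax": 0, "ay": 0, "az": 0.1056, "gripper": 0.4},
    {"dx": -0.007, "dy": 0.0825, "dz": 0, "ax": 0, "ay": 0, "az": 0.1056, "gripper": 0.4},
    {"dx": -0.007, "dy": 0.0825, "dz": 0, "ax": 0, "ay": 0, "az": 0.1056, "gripper": 0.4},
    {"dx": -0.007, "dy": 0.0825, "dz": 0, "ax": 0, "ay": 0, "az": 0.1056, "gripper": 0.4},
    {"dx": -0.007, "dy": 0.0825, "dz": 0, "ax": 0, "ay": 0, "az": 0.1056, "gripper": 0.4},
    {"dx": -0.007, "dy": 0.0825, "dz": 0, "ax": 0, "ay": 0, "az": 0.1056, "gripper": 0.4},
    {"dx": -0.007, "dy": 0.0825, "dz": 0, "ax": 0, "ay": 0, "az": 0.1056, "gripper": 0.4},
    {"dx": -0.007, "dy": 0.0825, "dz": 0, "ax": 0, "ay": 0, "az": 0.1056, "gripper": 0.4},
    {"dx": 0, "dy": 0, "dz": 0, "ax": 0, "ay": 0, "az": 0, "gripper": 0.4}
  ]
}}

```text
clock: 26.95
eef_pos: [644.6, 110.6, 205.9]
tool_rot: [3.141, 0.0, 0.803]
force: [-0.8, -0.0, -0.9]
width: 34.3
gripper_force: 0.2
```

```bash
python3 -c "
from h import *; lev(); plat(3)"
```

```text
t 26.95 press [125.8  81.7] z 205.9 rpy [3.141 0.    0.803] F [-0.8 -0.  -0.9] w 34.3 q [-0.21  0.68 -0.    1.55  0.    0.9  -0.98]
tool: L 0.995 r 150.0 yaw->L 0.992
platen top z, n, xhead z lo/hi, n [ 73.98 439.    83.39 114.11 466.67] [0.03 1.41 0.58 0.14 4.03]
```

>>> {"method": "step_arm", "body": {
  "plan": [
    {"dx": -0.007, "dy": -0.0815, "dz": 0, "ax": 0, "ay": 0, "az": -0.104, "gripper": 0.4},
    {"dx": -0.007, "dy": -0.0815, "dz": 0, "ax": 0, "ay": 0, "az": -0.104, "gripper": 0.4},
    {"dx": -0.007, "dy": -0.0815, "dz": 0, "ax": 0, "ay": 0, "az": -0.104, "gripper": 0.4},
    {"dx": -0.007, "dy": -0.0815, "dz": 0, "ax": 0, "ay": 0, "az": -0.104, "gripper": 0.4},
    {"dx": -0.007, "dy": -0.0815, "dz": 0, "ax": 0, "ay": 0, "az": -0.104, "gripper": 0.4},
    {"dx": -0.007, "dy": -0.0815, "dz": 0, "ax": 0, "ay": 0, "az": -0.104, "gripper": 0.4},
    {"dx": -0.007, "dy": -0.0815, "dz": 0, "ax": 0, "ay": 0, "az": -0.104, "gripper": 0.4},
    {"dx": -0.007, "dy": -0.0815, "dz": 0, "ax": 0, "ay": 0, "az": -0.104, "gripper": 0.4},
    {"dx": 0, "dy": 0, "dz": 0, "ax": 0, "ay": 0, "az": 0, "gripper": 0.4},
    {"dx": -0.008, "dy": 0.087, "dz": 0, "ax": 0, "ay": 0, "az": 0.111, "gripper": 0.4},
    {"dx": -0.008, "dy": 0.087, "dz": 0, "ax": 0, "ay": 0, "az": 0.111, "gripper": 0.4},
    {"dx": -0.008, "dy": 0.087, "dz": 0, "ax": 0, "ay": 0, "az": 0.111, "gripper": 0.4},
    {"dx": -0.008, "dy": 0.087, "dz": 0, "ax": 0, "ay": 0, "az": 0.111, "gripper": 0.4},
    {"dx": -0.008, "dy": 0.087, "dz": 0, "ax": 0, "ay": 0, "az": 0.111, "gripper": 0.4},
    {"dx": -0.008, "dy": 0.087, "dz": 0, "ax": 0, "ay": 0, "az": 0.111, "gripper": 0.4},
    {"dx": 0, "dy": 0, "dz": 0, "ax": 0, "ay": 0, "az": 0, "gripper": 0.4}
  ]
}}

```text
clock: 29.1
eef_pos: [614.0, 131.7, 206.2]
tool_rot: [3.14, -0.0, 1.062]
force: [-0.8, -0.5, -0.5]
width: 34.3
gripper_force: 0.1
```

```bash
python3 - <<'E'
from h import *
from cell import ctrl
lev(); plat(3)
d=ctrl.get_image("side"); np.savez("side2.npz",**d)
# rows of world z on the near face of the moving crosshead: lower/upper edge, before and now
for f in ("side1.npz","side2.npz"):
    e=dict(np.load(f)); w=cloud(e); p=P(w); z=w[...,2]
    lo=[];hi=[]
    for u in range(285,360):
        t=z[:,u][(p[:,u,1]>-33)&(p[:,u,1]<-23)&(z[:,u]>84)&(z[:,u]<140)&(abs(p[:,u,0])<90)]
        if len(t)>4: lo.append(t.min()); hi.append(t.max())
    print(f,np.median(lo),np.median(hi),len(lo))
o=np.hstack([cv2.resize(dict(np.load(f))["color"][225:300,255:385],None,fx=3,fy=3,interpolation=2) for f in ("side1.npz","side2.npz")])
cv2.imwrite("pics/c2.png",o[...,::-1])
E
```

```text
t 29.1 press [100.7 109.1] z 206.2 rpy [ 3.14  -0.     1.062] F [-0.8 -0.5 -0.5] w 34.3 q [-0.22  0.65 -0.07  1.63  0.05  0.86 -0.81]
tool: L 0.745 r 148.5 yaw->L 0.733
platen top z, n, xhead z lo/hi, n [ 74.03 444.67  84.23 110.78 454.67] [0.1  3.09 0.55 0.23 5.25]
side1.npz 85.02450975995208 125.2472439293756 68
side2.npz 97.0728291102671 109.11432559344837 58
```

View pics/c2.png

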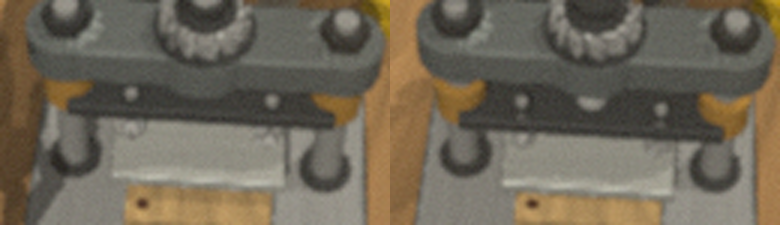

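The right half (now) shows the crosshead much closer to the platen than in the left half (before). Squeeze is about 6.0–6.4 mm, so I'll add a small final advance of about 12°, then leave the lever.

>>> {"method": "step_arm", "body": {
  "plan": [
    {"dx": -0.003, "dy": 0.052, "dz": 0, "ax": 0, "ay": 0, "az": 0.067, "gripper": 0.4},
    {"dx": -0.003, "dy": 0.052, "dz": 0, "ax": 0, "ay": 0, "az": 0.067, "gripper": 0.4},
    {"dx": 0, "dy": 0, "dz": 0, "ax": 0, "ay": 0, "az": 0, "gripper": 0.4},
    {"dx": 0, "dy": 0, "dz": 0, "ax": 0, "ay": 0, "az": 0, "gripper": 0.5},
    {"dx": 0, "dy": -0.01, "dz": 0, "ax": 0, "ay": 0, "az": 0, "gripper": 0.5}
  ]
}}

```text
clock: 29.92
eef_pos: [635.9, 115.1, 206.8]
tool_rot: [3.141, -0.001, 0.853]
force: [-0.2, 1.0, -0.2]
width: 42.6
gripper_force: 0.0
```

```bash
python3 -c "
from h import *; lev(); plat(4)"
```

```text
t 29.93 press [118.4  88.1] z 206.8 rpy [ 3.141e+00 -1.000e-03  8.530e-01] F [-0.2  1.  -0.2] w 42.6 q [-0.22  0.67 -0.01  1.58  0.01  0.89 -0.95]
tool: L 0.931 r 147.5 yaw->L 0.941
platen top z, n, xhead z lo/hi, n [ 73.96 437.5   84.86 110.12 445.5 ] [0.04 5.55 0.15 0.69 1.5 ]
```

>>> {"method": "step_arm", "body": {
  "plan": [
    {"dx": 0, "dy": 0, "dz": -0.08, "ax": 0, "ay": 0, "az": 0, "gripper": 0.5},
    {"dx": 0, "dy": 0, "dz": -0.16, "ax": 0, "ay": 0, "az": 0, "gripper": 0.5},
    {"dx": 0, "dy": 0, "dz": -0.16, "ax": 0, "ay": 0, "az": 0, "gripper": 0.5},
    {"dx": 0, "dy": 0, "dz": 0, "ax": 0, "ay": 0, "az": 0, "gripper": 0.5}
  ]
}}

```text
clock: 30.62
eef_pos: [638.2, 115.6, 331.3]
tool_rot: [3.136, -0.007, 0.852]
force: [-0.3, -0.7, -0.4]
width: 42.9
gripper_force: 0.0
```

```bash
python3 -c "
from h import *; lev(); plat(2); d=fit('side',-110,20)
cv2.imwrite('pics/end.png',np.hstack([d['color'][120:400,200:420]])[...,::-1].repeat(2,0).repeat(2,1))"
```

```text
t 30.62 press [120.7  88.1] z 331.3 rpy [ 3.136 -0.007  0.852] F [-0.3 -0.7 -0.4] w 42.9 q [-0.22  0.55 -0.01  1.43  0.    1.15 -0.94]
tool: L 0.94 r 149.4 yaw->L 0.942
platen top z, n, xhead z lo/hi, n [ 73.98 437.5   84.24 111.08 448.  ] [0.08 3.5  0.36 0.   0.  ]
side [297 289  49  13 379] ((0.8501968383789062, -71.37152862548828), (28.143877029418945, 108.83307647705078), 89.85537719726562)
[(-82, -48.0, 53.3), (-74, -51.7, 51.0), (-66, -52.9, 52.5), (-58, -44.6, 55.0)]
```

View pics/end.png

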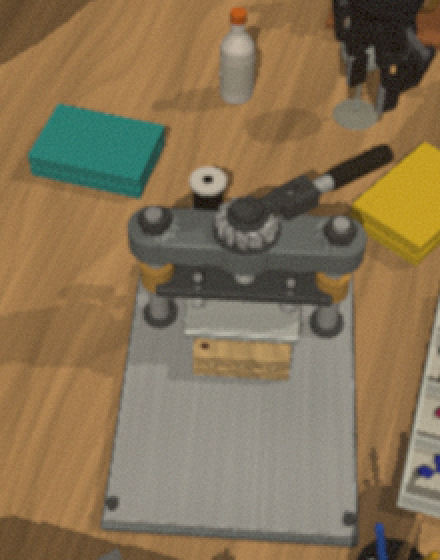

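The final view shows the boards square under the platen at (242,360), the lever at (350,170) and the gripper clear of everything. Handing in.

```bash
python3 -c "
from cell import ctrl; print(ctrl.finish_job())"
```

```text
the job is handed in; nothing more can be done
None
```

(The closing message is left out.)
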